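Put the blue slot gauge away in the gauge drawer

TASK

Two flat slot gauges stand on edge in rests on the worktop; the blue one is finished with. Pull the drawer of the small grey drawer box open, take the blue-handled gauge out of its rest and slide its blade gently down into the slot of the blue holder in the drawer until it is fully home, without dropping it in, let go, then push the drawer fully shut. Leave the red-handled gauge in its rest, and do not disturb the ring gauge, the drilled block and the vee block lying about.

Things in the scene. Friction and masses are not known exactly. Their poses are not given: they have to be found in the camera images.
- cabinet: fixed grey steel drawer box on the worktop, 200 deep (x) x 190 wide (y) x 102 high mm, with one drawer. Origin: centre of its underside, on the worktop; -x is its front, towards which the drawer opens. Its front face is 100 mm from the origin. It stands anywhere within some centimetres, turned by up to about 10 degrees.
- drawer (a joint): how far the white-fronted drawer is pulled out, m: 0 shut, 0.135 fully open, along the cabinet's -x. At 0.115 or more the two holders inside are fully clear of the cabinet. The drawer front is 80 high (top edge 88 mm above the worktop); the side walls are 50 mm above the worktop.
- drawer_handle (a point): middle of the drawer's steel bar handle: a horizontal round bar 10 mm thick, 90 mm long along the cabinet's y, its axis 50 mm in front of the drawer front and 87 mm above the worktop. It can be pinched from above, one finger before and one behind the bar. Moves with the drawer; its axes are the cabinet's.
- gauge_blue: the blue-handled gauge, about 120 g: a flat steel blade 80 long (x) x 5 thick (y) x 30 high (z) mm below a blue grip bar 96 long (x) x 14 thick (y) x 30 high, together 60 mm high. Origin: middle of the blade's lower edge; z up, the grip bar spans z = 30 to 60 mm. Either way round is alike. At the start it stands upright in a rest, lower edge 8 mm above the worktop.
- gauge_red: the same gauge with a red grip bar, standing in the other rest; it stays there. Origin and axes as for the blue one.
- rest_blue: fixed low rest in which the blue gauge starts (left or right of the drawer box): dark foot 100 (x) x 60 (y) x 8 mm with two aluminium cheeks up to 31 mm above the worktop that leave a trough 8 mm wide along x. Origin: centre of the underside.
- rest_red: the like rest under the red gauge, on the other side.
- holder_blue: blue plastic block in one of the drawer's two side-by-side compartments (hidden while shut), 110 (x) x 70 (y) x 41 (z) mm, its top 53 mm above the worktop. One slot in its top along x in the middle: 88 long, 8 wide, 29 deep, the mouth flared to 18 mm wide. Origin: centre of the underside. It rides with the drawer, with 1 to 2 mm of play, in either compartment.
- holder_blue_slot (a point): middle of the floor of the blue holder's slot, 12 mm above the block's underside and 29 mm below its top; x along the slot, z up. A gauge fully home has its origin here, its grip bar 1 mm above the block.
- holder_red: the same holder block in red, in the other compartment; its slot stays empty.
- ring_gauge: loose steel ring gauge, 54 mm across, 16 mm high, lying on the worktop; a bystander. Origin: centre of its underside.
- parallel_block: loose drilled steel block 76 x 50 x 25 mm lying on the worktop; a bystander. Origin: centre of its underside.
- vee_block: loose steel vee block 45 x 60 x 40 mm standing on the worktop; a bystander. Origin: centre of its underside.
Mind the look-alikes: they are no part of the job. Of the things that look like the gauge_blue, the middle-sized one is meant.

How it is judged:
On the way, in this order (a step that is already met when the one before it is completed fails the run):
1. the drawer is pulled open, at least 100 mm (value of joint drawer above 0.1 m), for 0.2 s.
2. with the drawer open, the blue gauge is lifted clear of its rest (value of joint drawer above 0.09 m and height (world z) of gauge_blue above 0.045 m), for 0.1 s.
3. with the drawer open, the blue gauge is fully home and upright in the blue holder's slot, released (horizontal distance between gauge_blue and holder_blue_slot below 0.009 m and z of gauge_blue in the frame of holder_blue_slot between -0.003 and 0.004 m and angle between the z axis of gauge_blue and the z axis of holder_blue_slot, either way round below 0.12 rad and angle between the x axis of gauge_blue and the x axis of holder_blue_slot, either way round below 0.12 rad and value of joint drawer above 0.06 m and contact force between the fingers and gauge_blue below 0.1 N), for 0.2 s.
At the end, for the whole second after the job is handed in: the blue gauge is at rest, released, upright (within 7 degrees) and fully home (within 4 mm) in the slot of the blue holder, the drawer is shut to within 6 mm, and the red gauge still stands in its rest (horizontal distance between gauge_blue and holder_blue_slot below 0.009 m and z of gauge_blue in the frame of holder_blue_slot between -0.003 and 0.004 m and angle between the z axis of gauge_blue and the z axis of holder_blue_slot, either way round below 0.12 rad and angle between the x axis of gauge_blue and the x axis of holder_blue_slot, either way round below 0.12 rad and value of joint drawer below 0.006 m and linear speed of gauge_blue below 0.02 m/s and contact force between the fingers and gauge_blue below 0.1 N and angle between holder_blue's own z axis and vertical below 0.08 rad and horizontal distance between gauge_red and rest_red below 0.02 m and height (world z) of gauge_red below 0.015 m and angle between gauge_red's own z axis and vertical below 0.35 rad); the robot touches nothing.
It fails at once if the blue gauge is dropped into the holder: let go over the slot while still more than 12 mm above home (contact force between the fingers and gauge_blue below 0.1 N and horizontal distance between gauge_blue and holder_blue_slot below 0.05 m and z of gauge_blue in the frame of holder_blue_slot above 0.012 m).
It fails at once if the red gauge is moved by more than 15 mm (distance of gauge_red from where it was at the start of the episode above 0.015 m).
It fails at once if the blue gauge is forced into the holder (more than 40 N between them) (contact force between gauge_blue and holder_blue above 40 N).
It fails at once if the ring gauge, the drilled block or the vee block is moved by more than 20 mm (distance of any of ring_gauge, parallel_block, vee_block from where it was at the start of the episode above 0.02 m).
It also fails if it takes over 64 s, if anything falls off the work surface, if the arm or the gripper's body presses on something with over 40 N, if the wrist force passes 120 N, or if a joint passes its speed limit or range.

ROBOT

A 7-joint arm with a two-finger parallel gripper is mounted at the origin on a cart in front of the work surface, level with it; the furniture and walls round the work are solid. World frame = base frame: x ahead of the robot, y to its left, z up, the work surface at z = 0. Lengths are in m, angles in rad, forces in N, time in s.
With the tool pointing down it reaches from about 0.4 to 0.875 m from the base axis. Payload 4.4 kg.
Tool frame: the origin (TCP) lies on the centre line of the jaws, within the pads' length; the fingertips stand 22 mm ahead of it and the grasp point (between the pads) lies 3 mm ahead of it (manip.tip_extent is the distance from the TCP to the fingertips, in m); z points along the fingers, y is the direction in which the jaws open and shut (so a half turn about z gives the same grasp; the last joint's range is limited). The gripper opens to 85 mm and grips with 20 to 120 N. Pads are 22 mm wide; open, the fingers measure 114 mm over their backs; the gripper's body (76 mm by 85 mm) begins 54 mm behind the grasp point. The pads swing forward as they close: fully open they stand 13 mm farther back than shut.
Start: joints at [1.245, 0.628, 0.038, 1.517, -0.027, 0.996, -0.02], TCP at [0.167, -0.628, 0.253] pointing down, gripper open.
Joint ranges: [-3.06, 3.06], [-0.37, 2.12], [-1.25, 1.32], [0.18, 2.47], [-1.1, 4.24], [0.23, 1.98], [-2.94, 2.94]. Speed limits (rad/s): [2.57, 2.57, 3.14, 3.14, 3.14, 3.14, 3.14].

INTERFACE

Orientations are given as a unit quaternion [w, x, y, z].
In Python, from plant import monitor, imaging, hand_in, manip gives the robot as it stands.
- The arm moves only by the tool send_rows, never from a script. Its argument "series" is a list of rows, each a list of 4 numbers: the shift along the tool's x, y, z in mm, then the turn about the tool's z in degrees. A call has 1 to 12 rows; each row shifts and turns the commanded pose from where the row before left it, along the tool's axes as they then stand; what a row does not reach is not made up. A row lasts 1/8 s, in which the tool goes at most 62.5 mm and 10.7 degrees, less where a joint would pass 70% of its speed; a pose out of reach is approached as far as the arm can. A call is refused whole if a number of a shift passes 62.5 or a number of a turn 10.7, either way. A call with a gripper value outside its range is refused whole. "fingers" is the opening, from 0 (shut) to 1 (fully open), set as the call begins (left out, the last holds). The fingers move at their own pace and stop on an object; "squeeze" is the grip in N (left out, the last holds). Time passes only in rows, so rows that do not move let the fingers close. It gives the time, the measured TCP pose, the force and the opening at its end, in the units of the state.
- monitor.state(): the state, without advancing time (a new reading comes with each control period).
- imaging.get_image(name): name is "scene" or "top" or "wrist"; returns the picture (480x640x3 uint8, blue, green, red); there is no depth.
- imaging.camera_model(name): a dict with "K" (3x3 intrinsics, pixels), "k1" (the pictures are not rectified: a ray, as slopes to the right and down, at radius r is drawn at 1 + k1 r^2 times it, then the intrinsics apply), "rvec" (rotation vector, rad) and "tvec" (3), from world to camera coordinates, as OpenCV has them. Camera axes: x right, y down, z forward; pixel columns grow to the right and rows downward; lengths in m; the calibration is good to about 2 mm. A picture is of the moment at which its call begins: read the wrist's pose just before it. camera_model takes no time and is no camera call; for the wrist camera it gives the pose at the moment of the call.
- hand_in(): hands the job in, once; it reports no verdict.
The state is a dict: "t": time; "joint_positions": joint angles; "dq": joint speeds; "joint_efforts": joint torques, N m; "tcp_pos": TCP position; "tool_rot": TCP orientation; "force": force on the tool from outside, world axes, zero at the start; "ft_torque": the same for the moment, N m; "opening": opening from 0.0 (shut) to 1.0 (fully open).
Only numpy, scipy, OpenCV 4.12 (cv2) and the standard library are available. Lean on these libraries where they do the work, as an engineer would, in place of code of your own. Each camera call takes 0.05 s, during which the arm holds its last target.

## Working session

There is one attempt and no reset: what is moved stays moved. The work goes in short steps, Python scripts to look and compute and a tool call to move; the robot and the scene stay as the last step left them, time stands still between calls to the robot, and variables do not carry over. Pictures are saved under pics/ and viewed, and the job is handed in when it is done.

Besides the shell and the picture viewer there is one more tool, called after "Call:" as name(argument=value, ...), one argument or row to a line, values as JSON. send_rows: Moves the arm, as the interface text tells. Its arguments: {"type":"object","properties":{"series":{"type":"array","items":{"type":"array","items":{"type":"number"}}},"fingers":{"type":"number"},"squeeze":{"type":"number"}},"required":["series"]}

```bash
ls; mkdir -p pics
cat > h.py <<'E'
import numpy as np, cv2
from plant import monitor, imaging, hand_in, manip
def grab(n,f):
    cm=imaging.camera_model(n); im=imaging.get_image(n); cv2.imwrite('pics/'+f+'.png',im); np.savez('pics/'+f+'.npz',**{k:np.array(v) for k,v in cm.items()}); return im,cm
def load(f):
    return cv2.imread('pics/'+f+'.png'), dict(np.load('pics/'+f+'.npz'))
def ray(cm,uv):
    K=np.array(cm['K'],float); k1=float(cm['k1']); uv=np.atleast_2d(np.array(uv,float))
    s=cv2.undistortPoints(uv.reshape(-1,1,2),K,np.array([k1,0,0,0,0.])).reshape(-1,2)
    R,_=cv2.Rodrigues(np.array(cm['rvec'],float)); t=np.array(cm['tvec'],float).reshape(3)
    d=np.c_[s,np.ones(len(s))]@R; return -R.T@t,d
def onz(cm,uv,z):
    c,d=ray(cm,uv); return c+d*((z-c[2])/d[:,2])[:,None]
def proj(cm,P):
    p,_=cv2.projectPoints(np.array(P,float).reshape(-1,1,3),np.array(cm['rvec'],float),np.array(cm['tvec'],float),np.array(cm['K'],float),np.array([float(cm['k1']),0,0,0,0])); return p.reshape(-1,2)
E
python3 - <<'E'
from h import *
s=monitor.state(); print({k:np.round(v,3) for k,v in s.items()}); print(manip.tip_extent)
for n in ['scene','top','wrist']:
    im,cm=grab(n,n+'0'); c,_=ray(cm,[320,240]); print(n,cm['k1'],np.round(cm['K'],0).tolist(),c, _)
E
```

```text
pics
{'t': np.float64(0.0), 'joint_positions': array([ 1.245,  0.629,  0.038,  1.518, -0.027,  0.996, -0.02 ]), 'dq': array([ 0.   ,  0.   ,  0.001, -0.   ,  0.001,  0.   , -0.001]), 'joint_efforts': array([ 1.0000e-03, -5.6341e+01,  1.2260e+00, -1.9344e+01,  1.1000e-02,
        1.1000e-02,  0.0000e+00]), 'tcp_pos': array([ 0.167, -0.628,  0.252]), 'tool_rot': array([-0.001,  0.992,  0.13 , -0.   ]), 'force': array([-0.385, -0.161, -0.071]), 'ft_torque': array([ 0.029,  0.044, -0.037]), 'opening': np.float64(0.999)}
0.022
scene -0.032110132167802063 [[583.0, 0.0, 325.0], [0.0, 583.0, 243.0], [0.0, 0.0, 1.0]] [-0.08372456  1.2151149   0.72124494] [[ 0.45030315 -0.79495408 -0.40664411]]
top 0.0014574347639926698 [[434.0, 0.0, 324.0], [0.0, 434.0, 248.0], [0.0, 0.0, 1.0]] [ 0.4661722  -0.00211398  1.08017977] [[ 0.14634074  0.01384543 -0.98935699]]
wrist -0.06803351530344999 [[432.0, 0.0, 324.0], [0.0, 432.0, 239.0], [0.0, 0.0, 1.0]] [ 0.23127157 -0.61125224  0.37429343] [[-0.25995538 -0.05835703 -0.96390902]]
```

View pics/scene0.png

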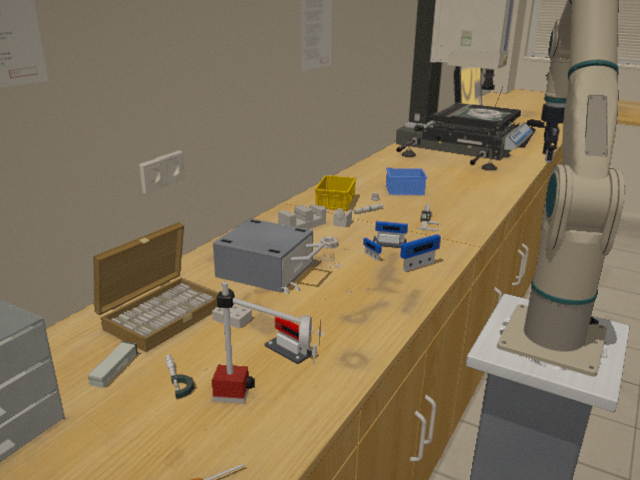

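View pics/top0.png

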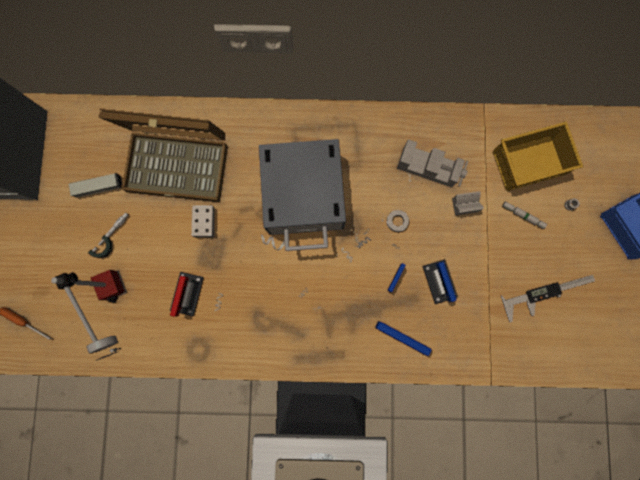

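View pics/wrist0.png

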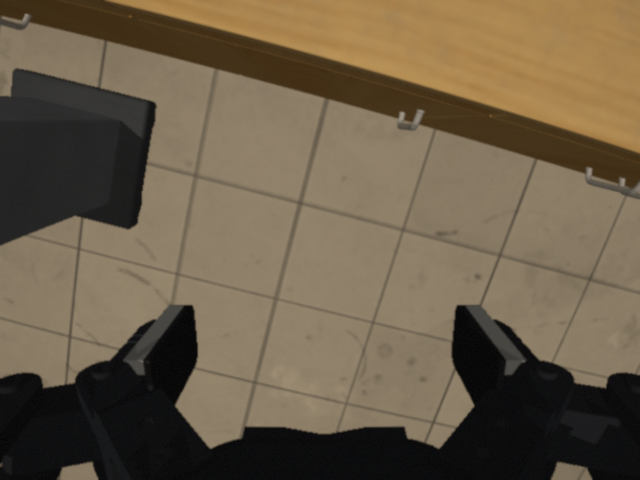

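Run:
```python
from h import *
im,cm=load('top0')
b,g,r=[im[...,i].astype(int) for i in range(3)]
def comps(m,amin):
    n,l,s,c=cv2.connectedComponentsWithStats(m.astype(np.uint8)); 
    for i in range(1,n):
        if s[i,4]>=amin:
            cnt=cv2.findContours((l==i).astype(np.uint8),cv2.RETR_EXTERNAL,cv2.CHAIN_APPROX_NONE)[0][0]
            yield s[i],c[i],cv2.minAreaRect(cnt)
for nm,m in [('blue',(b>70)&(b>1.8*r)&(b>1.5*g)),('red',(r>90)&(r>2.5*g)&(r>2.5*b))]:
    for s,c,rect in comps(m,40):
        box=cv2.boxPoints(rect); P=onz(cm,box,0.068); L=[np.linalg.norm(P[i]-P[i-1])*1e3 for i in range(4)]
        print(nm,s,c.round(1),'ctr',onz(cm,rect[0],.068).round(4)[0],np.round(L,0))
# cabinet corners approx
m=(abs(b-g)<15)&(abs(g-r)<15)&(b>50)&(b<130)
for s,c,rect in comps(m,1500): print(s,c,rect, onz(cm,cv2.boxPoints(rect),.102).round(3).tolist())
cv2.imwrite('pics/topz.png',cv2.resize(im[130:260,245:365],None,fx=5,fy=5,interpolation=cv2.INTER_CUBIC)[:600])
cv2.imwrite('pics/topz2.png',cv2.resize(im[190:360,370:490],None,fx=5,fy=5,interpolation=cv2.INTER_CUBIC)[220:820])
```

```text
blue [611 194  29  58 806] [630.  217.7] ctr [ 0.6743 -0.7086  0.068 ] [138.  67. 138.  66.]
blue [603 218  26  39  74] [615.5 236.7] ctr [ 0.6393 -0.6845  0.068 ] [104.   5. 104.   5.]
blue [439 262  17  40 234] [447. 281.] ctr [ 0.5262 -0.2859  0.068 ] [95. 13. 95. 13.]
blue [389 264  16  28 122] [396.2 277.6] ctr [ 0.5321 -0.1675  0.068 ] [ 9. 70.  9. 70.]
blue [377 322  54  33 431] [403.6 338.5] ctr [ 0.3925 -0.1847  0.068 ] [132.  17. 133.  17.]
red [ 91 271  26  27 345] [104.8 284.3] ctr [0.5004 0.5131 0.068 ] [54. 44. 54. 44.]
red [170 276  15  40 217] [177.1 295.7] ctr [0.4776 0.3405 0.068 ] [13. 92. 13. 92.]
[ 259  139   87  112 6868] [301.76951077 186.11895748] ((302.314697265625, 195.09117126464844), (107.29840087890625, 82.52543640136719), 85.60128784179688) [[0.833, 0.165, 0.102], [0.853, -0.028, 0.102], [0.6, -0.051, 0.102], [0.581, 0.135, 0.102]]
```

View pics/topz.png

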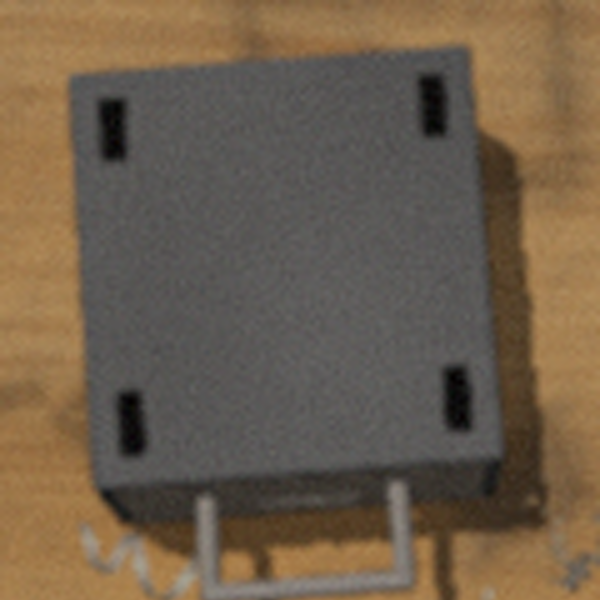

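View pics/topz2.png

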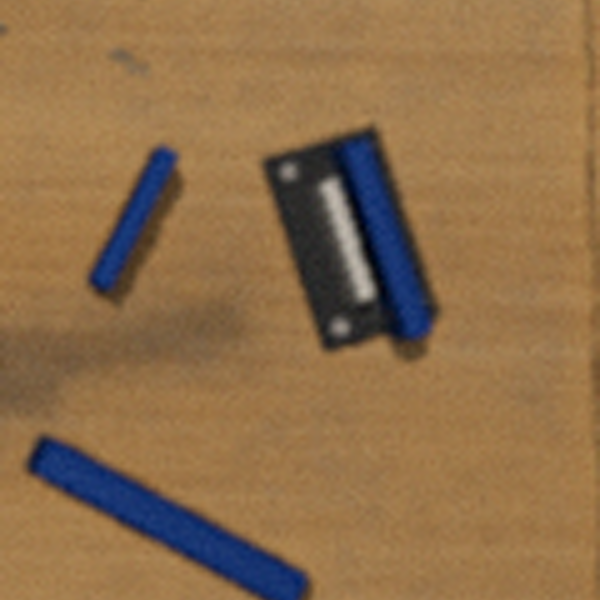

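Run:
```python
from h import *
im,cm=load('top0')
z=np.array([[70,75],[468,47],[500,460],[100,490]])/5+[245-.4,130-.4]
P=onz(cm,z,.102)[:,:2]; print(P.round(4))
print([round(np.linalg.norm(P[i]-P[i-1]),4) for i in range(4)])
for a,b_ in [(3,0),(2,1)]: d=P[b_]-P[a]; print('yaw x',np.degrees(np.arctan2(d[1],d[0])))
for a,b_ in [(1,0),(2,3)]: d=P[b_]-P[a]; print('yaw y-90',np.degrees(np.arctan2(d[1],d[0]))-90)
print('c',P.mean(0))
hb=np.array([[210,592],[413,578]])/5+[244.6,129.6]
H=onz(cm,hb,.09); print('handle',H,H.mean(0)); d=H[0]-H[1]; print(np.degrees(np.arctan2(d[1],d[0]))-90,np.linalg.norm(d))
for nm,c in [('blue',0),('red',2)]:
    b,g,r=[im[...,i].astype(int) for i in range(3)]
    m=(b>70)&(b>1.8*r)&(b>1.5*g) if c==0 else (r>90)&(r>2.5*g)&(r>2.5*b)
    l=np.zeros_like(m); 
    if c==0: l[255:305,435:460]=m[255:305,435:460]
    else: l[270:320,165:188]=m[270:320,165:188]
    ys,xs=np.nonzero(l); Q=onz(cm,np.c_[xs,ys],.066)[:,:2]; w=np.linalg.svd(Q-Q.mean(0))[2][0]; print(nm,Q.mean(0),np.degrees(np.arctan(w[1]/w[0])))
```

```text
[[ 0.8336  0.1611]
 [ 0.8516 -0.0253]
 [ 0.6548 -0.0437]
 [ 0.6366  0.139 ]]
[np.float64(0.1983), np.float64(0.1872), np.float64(0.1977), np.float64(0.1836)]
yaw x 6.399862271878927
yaw x 5.341799267813712
yaw y-90 5.496873122865281
yaw y-90 5.672527747011969
c [0.74414259 0.0577383 ]
handle [[ 0.59226533  0.08812971  0.09      ]
 [ 0.60091572 -0.0051285   0.09      ]] [0.59659052 0.0415006  0.09      ]
5.29944006828093 0.09365854571022669
blue [ 0.5264811  -0.28636628] 18.320498434646225
red [0.47784052 0.3410053 ] -11.254220741563946
```

Call:
send_rows(
  series=[
    [0, 0, 0, -10.1],
    [0, 0, 0, -10.1],
    [0, 0, 0, -10.1],
    [0, 0, 0, -10.1],
    [0, 0, 0, -10.1],
    [0, 0, 0, -10.1],
    [0, 0, 0, -10.1],
    [0, 0, 0, -10],
  ],
  fingers=0.5,
)

```text
t: 1.15
tcp_pos: [0.1668, -0.628, 0.2529]
tool_rot: [-0.0, 0.67, 0.743, 0.0]
force: [0.3, -1.1, 0.7]
opening: 0.506
```

```bash
cat >> h.py <<'E'
from scipy.spatial.transform import Rotation as Rt
def pose():
    s=monitor.state(); q=s['tool_rot']; R=Rt.from_quat([q[1],q[2],q[3],q[0]]).as_matrix(); return s,np.array(s['tcp_pos']),R
def togo(target,yaw=None):
    s,p,R=pose(); d=(np.array(target)-p)*1e3
    y=np.degrees(np.arctan2(R[1,0],R[0,0])); print('t',round(float(s['t']),2),'tcp',p.round(4),'yawx',round(y,2),'tilt',R[:,2].round(3),'op',round(float(s['opening']),3),'F',np.round(s['force'],1),'j7',round(float(s['joint_positions'][6]),2))
    print('tool shift mm',(R.T@d).round(1), 'turn', None if yaw is None else round(-(yaw-y),2))
E
python3 - <<'E'
from h import *
togo([.5955,.042,.25],95.6)
E
```

```text
t 1.15 tcp [ 0.1668 -0.628   0.2529] yawx 95.91 tilt [-0.     0.001 -1.   ] op 0.506 F [ 0.3 -1.1  0.7] j7 1.17
tool shift mm [622.3 495.4   3.3] turn 0.31
```

Call:
send_rows(
  series=[
    [20, 16, 0, 0],
    [46, 36.5, 0, 0],
    [46, 36.5, 0, 0],
    [46, 36.5, 0, 0],
    [46, 36.5, 0, 0],
    [46, 36.5, 0, 0],
    [46, 36.5, 0, 0],
    [46, 36.5, 0, 0],
    [46, 36.5, 0, 0],
    [46, 36.5, 0, 0],
    [46, 36.5, 0, 0],
    [46, 36.5, 0, 0],
  ],
)

```text
t: 2.65
tcp_pos: [0.5321, -0.0626, 0.2532]
tool_rot: [0.0, 0.672, 0.741, -0.0]
force: [0.8, -1.6, 0.3]
opening: 0.498
```

Call:
send_rows(
  series=[
    [46, 37, 0, 0],
    [30, 25, 0, 0],
    [14, 14, 0, 0],
    [0, 0, 0, 0],
  ],
)

```text
t: 3.15
tcp_pos: [0.5983, 0.0332, 0.2529]
tool_rot: [-0.0, 0.671, 0.741, -0.0]
force: [-0.3, -0.0, -0.3]
opening: 0.501
```

Run:
```python
from h import *
togo([.5955,.042,.25],95.6)
im,cm=grab('wrist','w1')
print(proj(cm,[[.5955,.042,.087],[.5955+.0044,.042-.0448,.092],[.5955-.0044,.042+.0448,.092]]))
```

```text
t 3.15 tcp [0.5983 0.0332 0.2529] yawx 95.65 tilt [-0.001 -0.    -1.   ] op 0.501 F [-0.3 -0.  -0.3] j7 -0.25
tool shift mm [ 9.  -1.9  2.9] turn 0.05
[[321.69079678 207.68245788]
 [321.71981818 272.89193733]
 [321.5797618  140.20851743]]
```

View pics/w1.png

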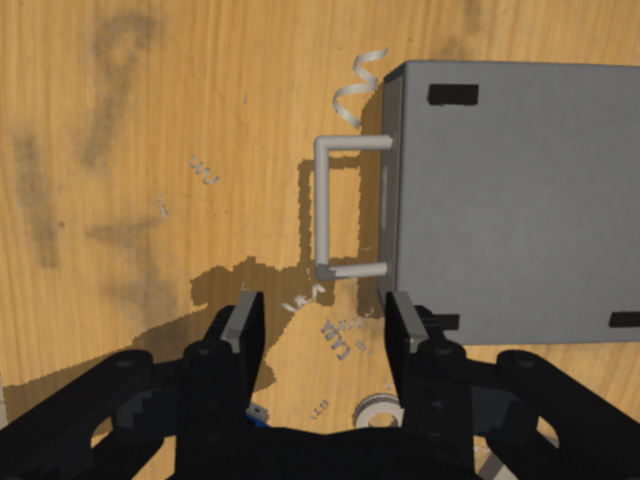

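Call:
send_rows(
  series=[
    [9, -2, 20, 0],
    [0, 0, 40, 0],
    [0, 0, 40, 0],
    [0, 0, 30, 0],
    [0, 0, 20, 0],
    [0, 0, 10, 0],
    [0, 0, 5, 0],
    [0, 0, 0, 0],
  ],
)

```text
t: 4.2
tcp_pos: [0.5955, 0.0411, 0.0888]
tool_rot: [0.0, 0.672, 0.74, 0.0]
force: [-0.2, -0.4, 0.9]
opening: 0.503
```

Call:
send_rows(
  series=[
    [0, 0, 0, 0],
    [0, 0, 0, 0],
    [0, 0, 0, 0],
    [0, 0, 0, 0],
    [0, 0, 0, 0],
  ],
  fingers=0,
  squeeze=60,
)

```text
t: 4.82
tcp_pos: [0.5953, 0.0417, 0.0891]
tool_rot: [0.0, 0.672, 0.741, -0.0]
force: [-2.1, -0.1, 5.8]
opening: 0.096
```

Call:
send_rows(
  series=[
    [0, -5, 0, 0],
    [0, -10, 0, 0],
    [0, -13, 0, 0],
    [0, -13, 0, 0],
    [0, -13, 0, 0],
    [0, -13, 0, 0],
    [0, -13, 0, 0],
    [0, -13, 0, 0],
    [0, -13, 0, 0],
    [0, -12, 0, 0],
    [0, -8, 0, 0],
    [0, -2, 0, 0],
  ],
)

```text
t: 6.32
tcp_pos: [0.4667, 0.0287, 0.089]
tool_rot: [0.0, 0.672, 0.741, -0.0]
force: [2.1, -1.4, 7.3]
opening: 0.095
```

Call:
send_rows(
  series=[
    [0, 0, 0, 0],
    [0, 0, 0, 0],
  ],
)

```text
t: 6.58
tcp_pos: [0.4667, 0.0287, 0.089]
tool_rot: [0.0, 0.672, 0.741, -0.001]
force: [0.2, -1.3, 10.4]
opening: 0.094
```

Run:
```python
from h import *
togo([.5955,.042,.25],95.6)
im,cm=grab('top','t1'); cv2.imwrite('pics/t1z.png',cv2.resize(im[130:330,220:480],None,fx=3,fy=3,interpolation=cv2.INTER_CUBIC))
```

```text
t 6.58 tcp [0.4667 0.0287 0.089 ] yawx 95.57 tilt [-0.001 -0.001 -1.   ] op 0.094 F [ 0.2 -1.3 10.4] j7 -0.45
tool shift mm [   0.6  129.3 -161.2] turn -0.03
```

View pics/t1z.png

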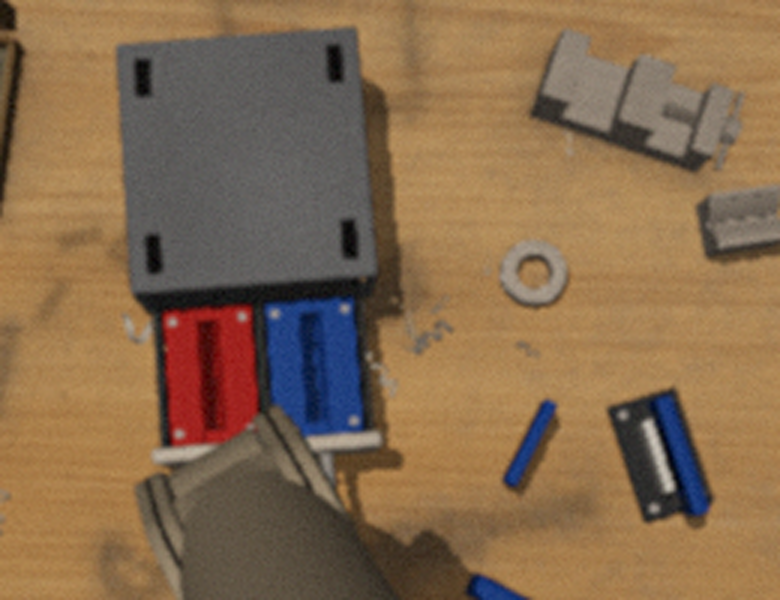

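Call:
send_rows(
  series=[
    [0, 0, 0, 0],
    [0, 0, 0, 0],
    [0, 0, 0, 0],
  ],
  fingers=0.5,
)

```text
t: 7.0
tcp_pos: [0.4673, 0.0292, 0.0881]
tool_rot: [-0.0, 0.672, 0.741, -0.0]
force: [0.0, -1.3, 0.5]
opening: 0.502
```

Call:
send_rows(
  series=[
    [0, 0, -15, 0],
    [0, 0, -40, 0],
    [0, 0, -50, 0],
    [0, 0, -45, 0],
    [0, 0, -10, 0],
    [0, 0, 0, 0],
  ],
)

```text
t: 7.75
tcp_pos: [0.4678, 0.029, 0.2482]
tool_rot: [0.0, 0.672, 0.741, -0.0]
force: [0.1, -0.1, -1.4]
opening: 0.503
```

Run:
```python
from h import *
togo([.5265,-.2864,.25],18.3)
im,cm=grab('wrist','w2')
im2,_=grab('top','t2')
```

```text
t 7.75 tcp [0.4678 0.029  0.2482] yawx 95.56 tilt [ 0. -0. -1.] op 0.503 F [ 0.1 -0.1 -1.4] j7 -0.28
tool shift mm [-319.6   27.9   -1.6] turn 77.26
```

View pics/w2.png

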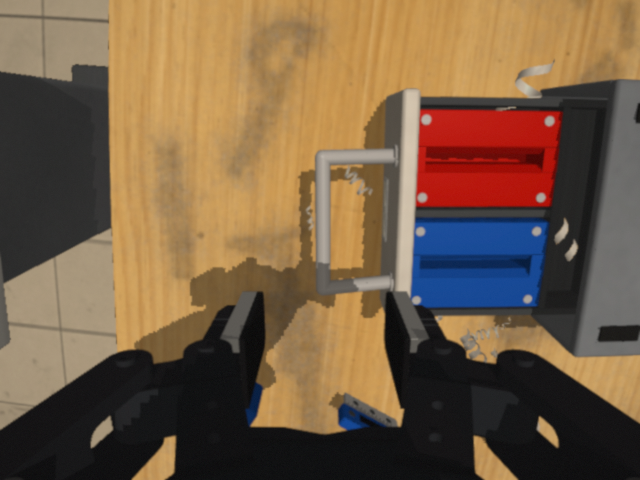

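Run:
```python
from h import *
im,cm=load('w2')
b,g,r=[im[...,i].astype(int) for i in range(3)]
m=((b>70)&(b>1.8*r)&(b>1.4*g)).astype(np.uint8); m[:,:400]=0; m[:190]=0;m[330:]=0
cnt=max(cv2.findContours(m,cv2.RETR_EXTERNAL,cv2.CHAIN_APPROX_NONE)[0],key=cv2.contourArea)
h=cv2.convexHull(cnt); q=cv2.approxPolyDP(h,8,True).reshape(-1,2); print(q.tolist())
P=onz(cm,q,.053)[:,:2]; print(P.round(4).tolist(),[round(np.linalg.norm(P[i]-P[i-1]),4) for i in range(len(P))])
print('quad centroid',P.mean(0), 'rect',cv2.minAreaRect(P.astype(np.float32)*1000))
# screws
hsv=cv2.cvtColor(im,cv2.COLOR_BGR2HSV)
w=((hsv[...,1]<60)&(hsv[...,2]>110)).astype(np.uint8)
n,l,s,c=cv2.connectedComponentsWithStats(w[210:315,410:555])
S=[c[i]+[410,210] for i in range(1,n) if 30<s[i,4]<200]; print(np.round(S,1).tolist(),[s[i,4] for i in range(1,n)])
if len(S)>0:
    T=onz(cm,S,.053)[:,:2]; print(T.round(4).tolist(),T.mean(0))
cv2.imwrite('pics/w2z.png',cv2.resize(im[200:330,400:560],None,fx=5,fy=4.6,interpolation=cv2.INTER_CUBIC))
```

```text
[[548, 223], [537, 305], [425, 307], [411, 298], [416, 218]]
[[0.6397, 0.0373], [0.6469, -0.0306], [0.5555, -0.0404], [0.5431, -0.0337], [0.537, 0.031]] [np.float64(0.1028), np.float64(0.0683), np.float64(0.0919), np.float64(0.0141), np.float64(0.065)]
quad centroid [ 0.58444103 -0.00729447] rect ((592.0120849609375, -0.4224357604980469), (103.59812927246094, 72.8162612915039), 5.346948146820068)
[[419.9, 231.1], [536.1, 231.0], [527.2, 298.6], [415.8, 299.7]] [np.int32(276), np.int32(66), np.int32(66), np.int32(56), np.int32(62)]
[[0.5416, 0.0212], [0.6316, 0.0301], [0.6374, -0.0258], [0.5471, -0.0348]] [ 0.58943098 -0.00232294]
```

View pics/w2z.png

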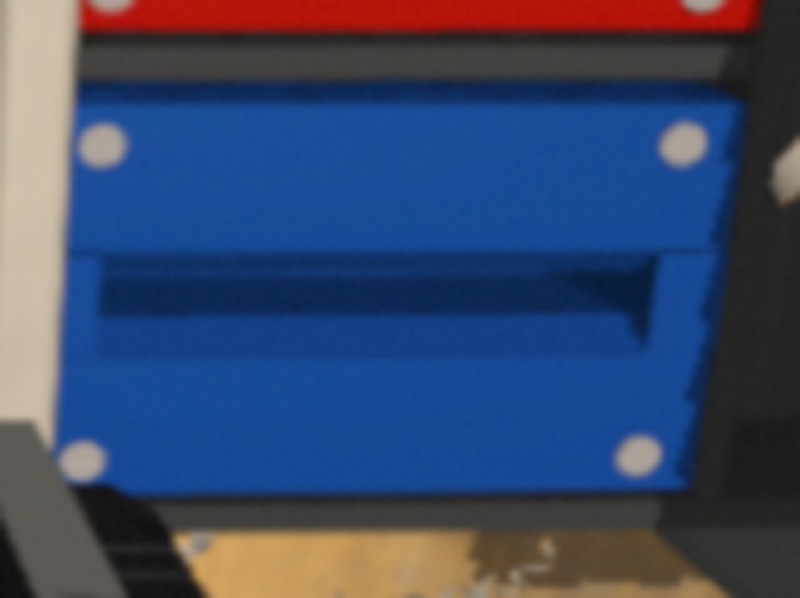

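Run:
```python
from h import *
im,cm=load('w2')
Z=np.array([[97,255],[655,255],[648,355],[97,355]])/[5,4.6]+[399.6,199.6]
P=onz(cm,Z,.053)[:,:2]; print(P.round(4).tolist(),P.mean(0),[round(np.linalg.norm(P[i]-P[i-1]),4) for i in range(4)])
d=P[1]-P[0]; e=P[2]-P[3]; print(np.degrees(np.arctan2(d[1],d[0])),np.degrees(np.arctan2(e[1],e[0])))
im,cm=load('t2')
b,g,r=[im[...,i].astype(int) for i in range(3)]
cv2.imwrite('pics/t2z.png',cv2.resize(im[200:320,250:400],None,fx=5,fy=5,interpolation=cv2.INTER_CUBIC))
print(proj(cm,[.5894,-.0023,.053]))
```

```text
[[0.5438, 0.0023], [0.6317, 0.0106], [0.6347, -0.0073], [0.5466, -0.0154]] [ 0.58920916 -0.00243638] [np.float64(0.0179), np.float64(0.0882), np.float64(0.0181), np.float64(0.0884)]
5.427421507236691 5.273697415679214
[[325.81232022 252.04903038]]
```

Call:
send_rows(
  series=[
    [-10, 0, 0, 4.5],
    [-20, 0, 0, 8],
    [-22, -3, 0, 8],
    [-25, -10, 0, 8],
    [-25, -14, 0, 8],
    [-25, -18, 0, 8],
    [-20, -20, 0, 8],
    [-20, -20, 0, 8],
    [-20, -30, 0, 8],
    [-15, -35, 0, 8],
  ],
)

```text
t: 9.1
tcp_pos: [0.2752, -0.0382, 0.2472]
tool_rot: [-0.0, 0.987, 0.162, -0.002]
force: [0.0, -0.0, 0.4]
opening: 0.5
```

Run:
```python
from h import *
togo([.5265,-.2864,.25],18.3)
```

```text
t 9.1 tcp [ 0.2752 -0.0382  0.2472] yawx 18.69 tilt [-0.004  0.    -1.   ] op 0.5 F [ 0.  -0.   0.4] j7 -1.25
tool shift mm [158.5 315.6  -3.8] turn 0.39
```

View pics/t2z.png

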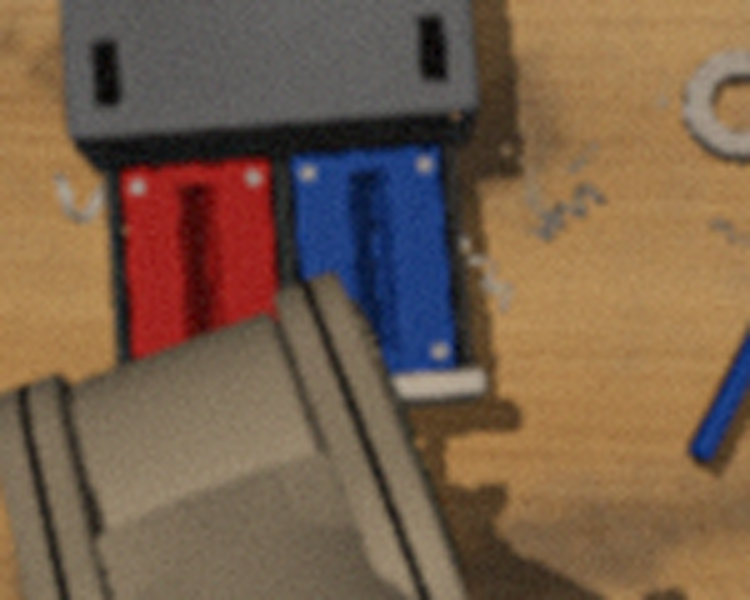

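Call:
send_rows(
  series=[
    [10, 20, 0, 0.4],
    [20, 40, 0, 0],
    [20, 40, 0, 0],
    [22, 44, 0, 0],
    [22, 44, 0, 0],
    [22, 44, 0, 0],
    [20, 40, 0, 0],
    [15, 30, 0, 0],
    [7.5, 13.6, 0, 0],
    [0, 0, 0, 0],
  ],
)

```text
t: 10.35
tcp_pos: [0.5283, -0.2865, 0.2459]
tool_rot: [-0.001, 0.987, 0.162, -0.002]
force: [-0.4, 0.3, -0.5]
opening: 0.497
```

Run:
```python
from h import *
togo([.5265,-.2864,.25],18.3)
im,cm=grab('wrist','w3')
```

```text
t 10.35 tcp [ 0.5283 -0.2865  0.2459] yawx 18.65 tilt [-0.003  0.001 -1.   ] op 0.497 F [-0.4  0.3 -0.5] j7 -0.82
tool shift mm [-1.7 -0.7 -4.1] turn 0.35
```

View pics/w3.png

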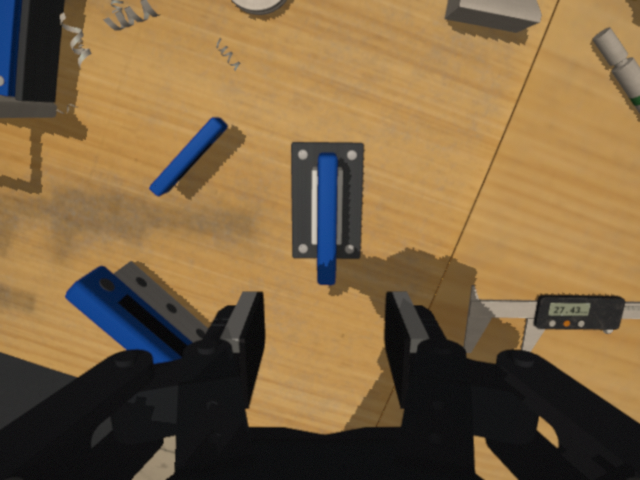

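Run:
```python
from h import *
im,cm=load('w3')
b,g,r=[im[...,i].astype(int) for i in range(3)]
m=((b>60)&(b>1.7*r)&(b>1.3*g)).astype(np.uint8); m[:,:290]=0; m[:,370:]=0; m[:140]=0;m[300:]=0
cnt=max(cv2.findContours(m,cv2.RETR_EXTERNAL,cv2.CHAIN_APPROX_NONE)[0],key=cv2.contourArea)
ys,xs=np.nonzero(m)
for y in range(150,286,8):
    x=xs[ys==y]; 
    if len(x): print(y,x.min(),x.max(),end='; ')
print()
rows=[(y,xs[ys==y]) for y in range(165,275)]
mid=np.array([[(x.min()+x.max())/2,y] for y,x in rows]); Q=onz(cm,mid,.068)[:,:2]
w=np.linalg.svd(Q-Q.mean(0))[2][0]; w*=np.sign(w[0]); print('yaw',np.degrees(np.arctan2(w[1],w[0])))
E0=onz(cm,[[327,ys.max()+.5],[327,ys.min()-.5]],.068)[:,:2]; print('ends',E0,ys.min(),ys.max(),np.linalg.norm(E0[0]-E0[1]))
print('c from far', E0[0]+w*.048, 'from line', Q.mean(0))
# screws of rest
S=onz(cm,[[303,155],[352,155],[303,248],[349,249]],.008)[:,:2]; print(S.mean(0),S)
cv2.imwrite('pics/w3z.png',cv2.resize(im[130:300,270:390],None,fx=3.5,fy=3.5,interpolation=cv2.INTER_CUBIC))
```

```text
158 318 337; 166 317 337; 174 318 336; 182 318 336; 190 318 336; 198 318 336; 206 318 336; 214 318 336; 222 318 336; 230 318 335; 238 318 335; 246 317 336; 254 317 335; 262 318 335; 270 318 334; 278 318 334; 
yaw 18.069571666209526
ends [[ 0.48061426 -0.30519862]
 [ 0.57247303 -0.27404239]] 152 284 0.09699868302347978
c from far [ 0.52624693 -0.29031039] from line [ 0.52687046 -0.28925929]
[ 0.52790427 -0.28925309] [[ 0.55962554 -0.25791707]
 [ 0.57250046 -0.2960517 ]
 [ 0.48378373 -0.28244529]
 [ 0.49570733 -0.32059829]]
```

View pics/w3z.png

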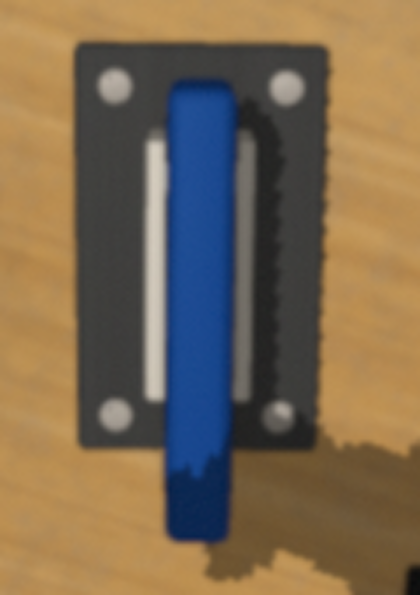

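Run:
```python
from h import *
togo([.527,-.2893,.064],18.1)
```

```text
t 10.4 tcp [ 0.5278 -0.2857  0.2463] yawx 18.68 tilt [-0.004  0.002 -1.   ] op 0.499 F [ 0.1  0.1 -0. ] j7 -0.82
tool shift mm [ -1.3   3.6 182.3] turn 0.58
```

Call:
send_rows(
  series=[
    [-1, 3.4, 15, 0.6],
    [0, 0, 35, 0],
    [0, 0, 45, 0],
    [0, 0, 40, 0],
    [0, 0, 25, 0],
    [0, 0, 14, 0],
    [0, 0, 8, 0],
    [0, 0, 0, 0],
  ],
)

```text
t: 11.4
tcp_pos: [0.5289, -0.2898, 0.0664]
tool_rot: [0.0, 0.988, 0.157, 0.0]
force: [0.4, 0.7, -0.1]
opening: 0.495
```

Run:
```python
from h import *
togo([.527,-.2893,.064],18.1)
im,cm=grab('wrist','w4')
togo([.527,-.2893,.064],18.1)
```

```text
t 11.4 tcp [ 0.5289 -0.2898  0.0664] yawx 18.09 tilt [ 0. -0. -1.] op 0.495 F [ 0.4  0.7 -0.1] j7 -0.84
tool shift mm [-1.6 -1.1  2.4] turn -0.01
t 11.45 tcp [ 0.5293 -0.29    0.0669] yawx 18.08 tilt [ 0.001 -0.    -1.   ] op 0.497 F [0.5 0.1 0.5] j7 -0.84
tool shift mm [-1.9 -1.4  2.9] turn -0.02
```

View pics/w4.png

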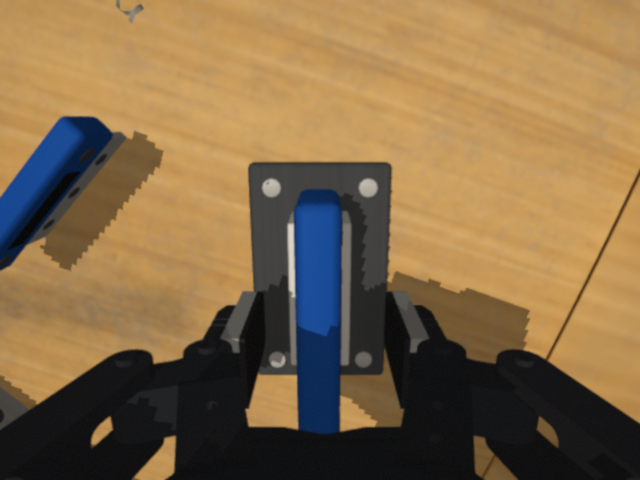

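Call:
send_rows(
  series=[
    [-1.7, -1.3, 2.5, 0],
    [0, 0, 0, 0],
  ],
)

```text
t: 11.7
tcp_pos: [0.5268, -0.2892, 0.0643]
tool_rot: [0.0, 0.988, 0.157, 0.0]
force: [0.1, -0.1, 0.1]
opening: 0.499
```

Call:
send_rows(
  series=[
    [0, 0, 0, 0],
    [0, 0, 0, 0],
    [0, 0, 0, 0],
    [0, 0, 0, 0],
    [0, 0, 0, 0],
  ],
  fingers=0,
  squeeze=60,
)

```text
t: 12.32
tcp_pos: [0.5272, -0.2893, 0.0642]
tool_rot: [0.0, 0.988, 0.157, 0.0]
force: [-0.9, 0.5, 6.5]
opening: 0.151
```

Run:
```python
from h import *
togo([.527,-.2893,.064],18.1)
```

```text
t 12.32 tcp [ 0.5272 -0.2893  0.0642] yawx 18.08 tilt [ 0.001 -0.    -1.   ] op 0.151 F [-0.9  0.5  6.5] j7 -0.84
tool shift mm [-0.2 -0.   0.2] turn -0.02
```

Call:
send_rows(
  series=[
    [0, 0, -4, 0],
    [0, 0, -10, 0],
    [0, 0, -20, 0],
    [0, 0, -30, 0],
    [0, 0, -30, 0],
    [0, 0, -25, 0],
    [0, 0, -12, 0],
    [0, 0, -5, 0],
    [0, 0, 0, 0],
  ],
)

```text
t: 13.45
tcp_pos: [0.5266, -0.289, 0.1994]
tool_rot: [-0.0, 0.988, 0.157, -0.0]
force: [-0.5, -0.6, -1.4]
opening: 0.157
```

Run:
```python
from h import *
togo([.5892,-.0024,.20],5.5)
im,cm=grab('wrist','w5'); im,cm=grab('scene','s5')
cv2.imwrite('pics/s5z.png',cv2.resize(im[180:300,260:460],None,fx=4,fy=4,interpolation=cv2.INTER_CUBIC))
```

```text
t 13.45 tcp [ 0.5266 -0.289   0.1994] yawx 18.08 tilt [-0.001  0.    -1.   ] op 0.157 F [-0.5 -0.6 -1.4] j7 -0.83
tool shift mm [ 148.5 -253.    -0.6] turn 12.58
```

View pics/w5.png

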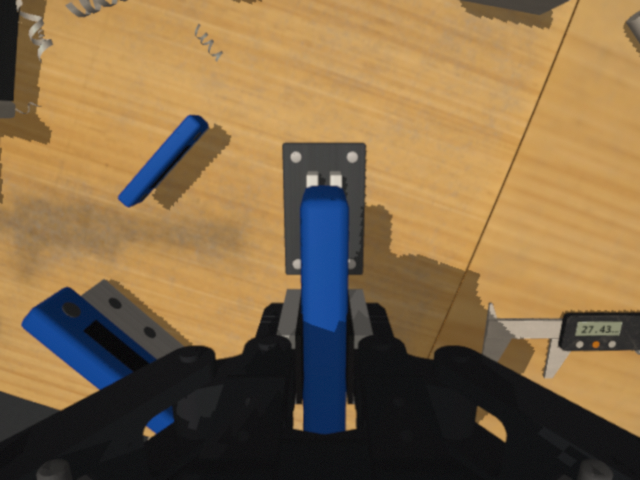

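View pics/s5z.png

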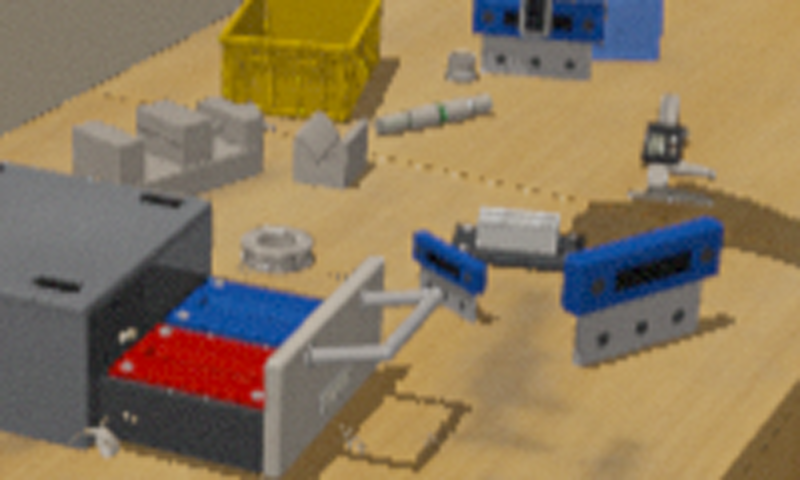

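Run:
```python
from h import *
im,cm=load('w5'); s,p,R=pose(); x=R[:,0]; y=R[:,1]
for dx in (.046,.048,.050):
  for z in (.173,.203):
    A=np.array([p[0],p[1],z])+x*dx; A[2]=z
    print(dx,z,proj(cm,[A-y*.007,A+y*.007]).round(1).tolist())
cv2.imwrite('pics/w5z.png',cv2.resize(im[170:300,260:390],None,fx=4.6,fy=4.6,interpolation=cv2.INTER_CUBIC))
```

```text
0.046 0.173 [[301.5, 183.0], [342.3, 183.0]]
0.046 0.203 [[296.1, 198.1], [346.7, 198.1]]
0.048 0.173 [[301.5, 177.2], [342.3, 177.2]]
0.048 0.203 [[296.0, 191.0], [346.8, 190.9]]
0.05 0.173 [[301.4, 171.4], [342.4, 171.3]]
0.05 0.203 [[295.8, 183.7], [346.9, 183.7]]
```

View pics/w5z.png

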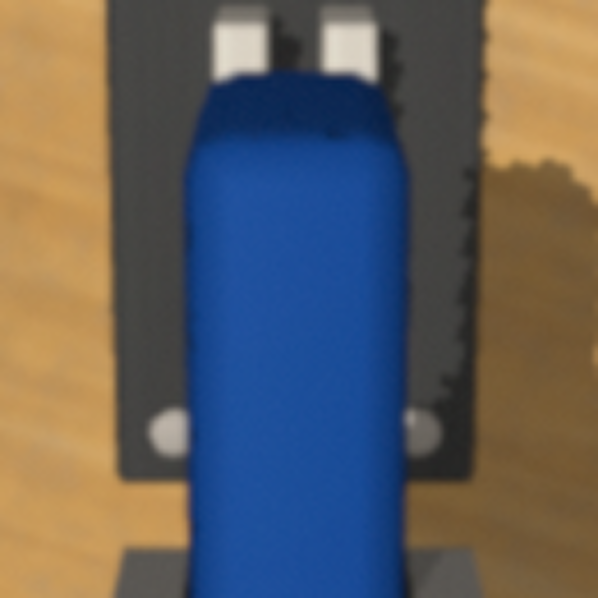

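Call:
send_rows(
  series=[
    [8, -15, 0, 0],
    [17, -29, 0, 0],
    [22, -37, 0, 0],
    [25, -42, 0, 0],
    [25, -42, 0, 0],
    [22, -38, 0, 0],
    [18, -31, 0, 0],
    [9, -15, 0, 0],
    [3, -4, 0, 4],
    [0, 0, 0, 5],
    [0, 0, 0, 3.6],
    [0, 0, 0, 0],
  ],
)

```text
t: 15.05
tcp_pos: [0.5896, -0.0029, 0.1996]
tool_rot: [0.0, 0.999, 0.048, -0.0]
force: [0.2, -1.1, -1.8]
opening: 0.15
```

Run:
```python
from h import *
togo([.5892,-.0024,.20],5.5)
im,cm=grab('wrist','w6');togo([.5892,-.0024,.20],5.5)
```

```text
t 15.05 tcp [ 0.5896 -0.0029  0.1996] yawx 5.48 tilt [-0.001 -0.001 -1.   ] op 0.15 F [ 0.2 -1.1 -1.8] j7 -1.49
tool shift mm [-0.3 -0.5 -0.4] turn -0.02
t 15.1 tcp [ 0.5897 -0.0028  0.1996] yawx 5.51 tilt [-0.001 -0.    -1.   ] op 0.151 F [-0.2 -0.6 -1.3] j7 -1.49
tool shift mm [-0.4 -0.5 -0.4] turn 0.01
```

View pics/w6.png

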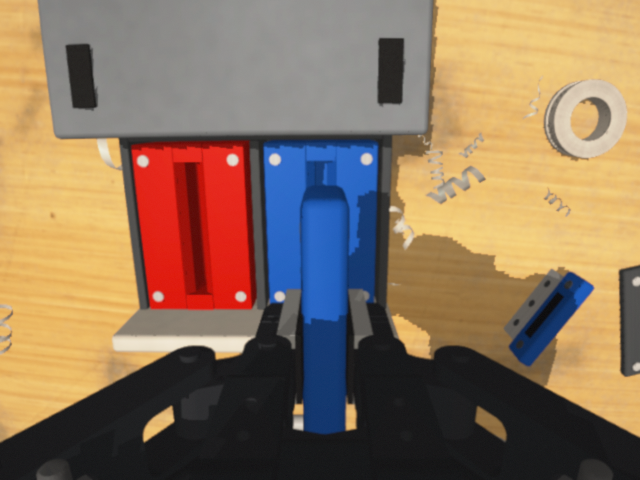

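Run:
```python
from h import *
im,cm=load('w6')
hsv=cv2.cvtColor(im,cv2.COLOR_BGR2HSV)
w=((hsv[...,1]<70)&(hsv[...,2]>120)).astype(np.uint8)
def cen(x,y):
    a=w[y-9:y+9,x-9:x+9]; ys,xs=np.nonzero(a); return [x-9+xs.mean(),y-9+ys.mean(),len(xs)]
S=[cen(275,159),cen(366,159)]; print(S, cen(280,296),cen(360,296))
T=onz(cm,[q[:2] for q in S],.053)[:,:2]; print(T.round(4), np.linalg.norm(T[0]-T[1]))
d=T[0]-T[1]; a=np.arctan2(d[1],d[0])-np.pi/2; print(np.degrees(a))
ux=np.array([np.cos(a),np.sin(a)]); ctr=T.mean(0)-ux*.0452; print('holder ctr',ctr)
s,p,R=pose(); print('rel to TCP tool', R.T@np.r_[ctr-p[:2],0]*1e3)
x,y=R[:,0],R[:,1]; z0=p[2]-.0642+.008
for dx in (.045,.0455,.046):
  for z in (z0+.03,z0+.06):
    A=p+x*dx; A[2]=z; print(dx,proj(cm,[A-y*.007,A+y*.007]).round(1).tolist())
cv2.imwrite('pics/w6z.png',cv2.resize(im[130:260,255:385],None,fx=4.6,fy=4.6,interpolation=cv2.INTER_CUBIC))
```

```text
[[np.float64(274.55238095238093), np.float64(159.01904761904763), 105], [np.float64(366.11009174311926), np.float64(158.58715596330276), 109]] [np.float64(279.81720430107526), np.float64(296.1720430107527), 93] [np.float64(365.57894736842104), np.float64(294.7894736842105), 19]
[[ 0.6306  0.0308]
 [ 0.6362 -0.0252]] 0.056263722381113004
5.714681765808129
holder ctr [ 0.58839204 -0.00168205]
rel to TCP tool [-1.14866240e+00 -1.24428073e+00  2.34189282e-04]
0.045 [[301.5, 185.7], [342.3, 185.6]]
0.045 [[296.2, 201.4], [346.8, 201.3]]
0.0455 [[301.5, 184.2], [342.3, 184.2]]
0.0455 [[296.2, 199.6], [346.9, 199.6]]
0.046 [[301.5, 182.8], [342.3, 182.7]]
0.046 [[296.2, 197.8], [346.9, 197.8]]
```

View pics/w6z.png

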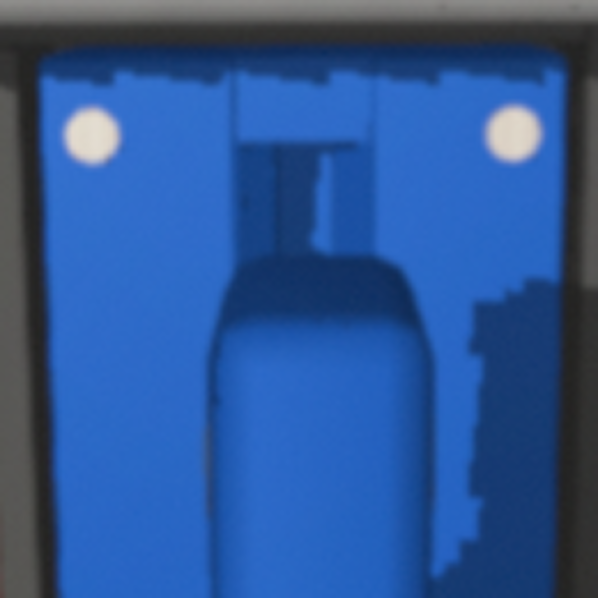

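Call:
send_rows(
  series=[
    [1.6, -1.8, 5, 0],
    [0, 0, 15, 0],
    [0, 0, 20, 0],
    [0, 0, 20, 0],
    [0, 0, 14, 0],
    [0, 0, 7, 0],
    [0, 0, 0, 0],
    [0, 0, 0, 0],
  ],
)

```text
t: 16.1
tcp_pos: [0.5919, -0.0004, 0.1194]
tool_rot: [0.0, 0.999, 0.048, 0.001]
force: [-0.1, -0.9, -0.3]
opening: 0.153
```

Run:
```python
from h import *
togo([.5892,-.0024,.20],5.5)
im,cm=grab('wrist','w7');im2,cm2=grab('scene','s7'); im3,cm3=grab('top','t7'); 
cv2.imwrite('pics/w7z.png',cv2.resize(im[90:340,220:420],None,fx=2.4,fy=2.4,interpolation=cv2.INTER_CUBIC))
cv2.imwrite('pics/s7z.png',cv2.resize(im2[200:300,230:360],None,fx=6,fy=6,interpolation=cv2.INTER_CUBIC))
```

```text
t 16.1 tcp [ 5.919e-01 -4.000e-04  1.194e-01] yawx 5.49 tilt [ 0.001  0.    -1.   ] op 0.153 F [-0.1 -0.9 -0.3] j7 -1.49
tool shift mm [ -2.8   1.7 -80.6] turn -0.01
```

View pics/w7.png

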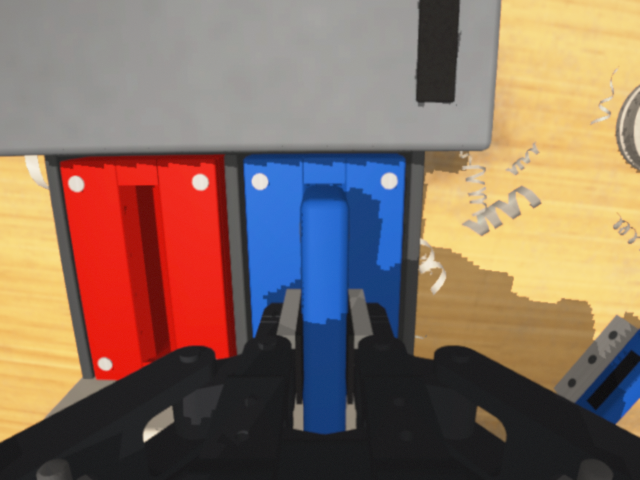

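View pics/s7z.png

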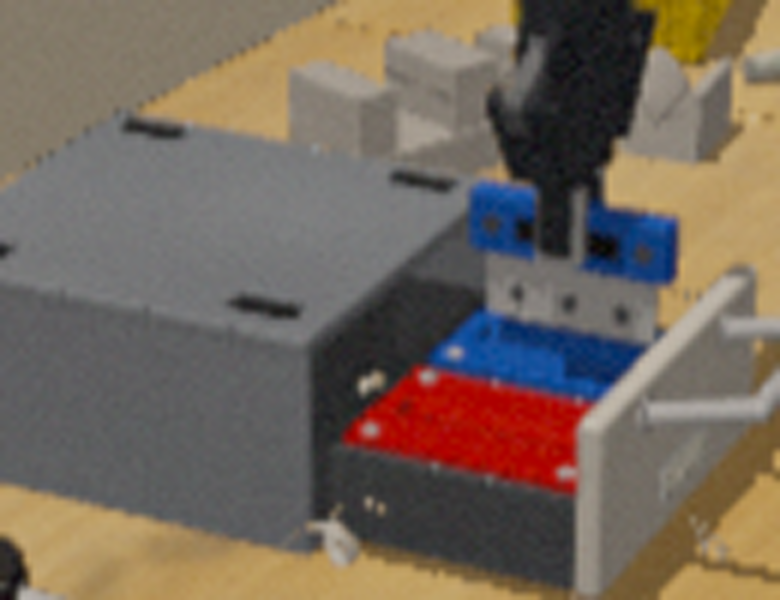

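Run:
```python
from h import *
im,cm=load('w7')
hsv=cv2.cvtColor(im,cv2.COLOR_BGR2HSV)
w=((hsv[...,1]<70)&(hsv[...,2]>120)).astype(np.uint8)
def cen(x,y):
    a=w[y-11:y+11,x-11:x+11]; ys,xs=np.nonzero(a); return [x-11+xs.mean(),y-11+ys.mean(),len(xs)]
S=[cen(260,181),cen(389,180)]; print(S)
T=onz(cm,[q[:2] for q in S],.053)[:,:2]; print(T.round(4), np.linalg.norm(T[0]-T[1]))
d=T[0]-T[1]; a=np.arctan2(d[1],d[0])-np.pi/2; print(np.degrees(a))
ux=np.array([np.cos(a),np.sin(a)]); ctr=T.mean(0)-ux*.0452; print('holder ctr',ctr)
s,p,R=pose(); print(p,'rel to TCP tool', R.T@np.r_[ctr-p[:2],0]*1e3)
x,y=R[:,0],R[:,1]; z0=p[2]-.0642+.008; print('gauge z0',z0)
for dx in (.044,.045,.046,.048):
  for z in (z0+.03,z0+.06):
    A=p+x*dx; A[2]=z; print(dx,proj(cm,[A-y*.007,A+y*.007]).round(1).tolist())
# blue gauge in top cam
im,cm=load('t7'); cv2.imwrite('pics/t7z.png',cv2.resize(im[200:320,250:400],None,fx=5,fy=5,interpolation=cv2.INTER_CUBIC))
im,cm=load('s7')
# gauge blade bottom corners in zoom (487,312),(655,345): cast on vertical plane
U=np.array([[487,312],[655,345],[470,185],[678,222]])/6+[229.6,199.6]
c,dd=ray(cm,U); yv=np.array([-np.sin(np.radians(5.5)),np.cos(np.radians(5.5)),0])
for off in (.0025,.0025,.007,.007): pass
for i,o in enumerate((.0025,.0025,.007,.007)):
    p0=np.array([.5892,-.0024,0])+yv*o; t=((p0-c)@yv)/(dd[i]@yv); X=c+dd[i]*t; print(X.round(4))
```

```text
[[np.float64(259.44392523364485), np.float64(181.1822429906542), 214], [np.float64(388.60093896713613), np.float64(180.47417840375587), 213]]
[[ 0.6304  0.0309]
 [ 0.6361 -0.0252]] 0.05641258045327881
5.780739608267221
holder ctr [ 0.58827152 -0.0016716 ]
[ 5.91798541e-01 -4.28556733e-04  1.19463362e-01] rel to TCP tool [-3.62966804  0.90031216 -0.00450124]
gauge z0 0.06326336177516201
0.044 [[301.8, 189.1], [342.5, 189.1]]
0.044 [[296.5, 205.5], [347.0, 205.5]]
0.045 [[301.8, 186.3], [342.5, 186.2]]
0.045 [[296.5, 201.9], [347.1, 201.9]]
0.046 [[301.8, 183.4], [342.5, 183.3]]
0.046 [[296.4, 198.3], [347.1, 198.3]]
0.048 [[301.7, 177.5], [342.6, 177.5]]
0.048 [[296.3, 191.2], [347.2, 191.1]]
[0.63   0.004  0.0614]
[ 0.5494 -0.0037  0.0624]
[0.6362 0.0092 0.1231]
[ 5.385e-01 -2.000e-04  1.247e-01]
```

View pics/w7z.png

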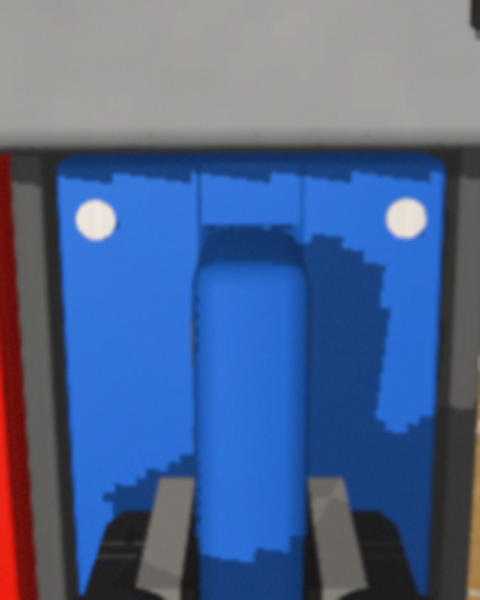

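View pics/t7z.png

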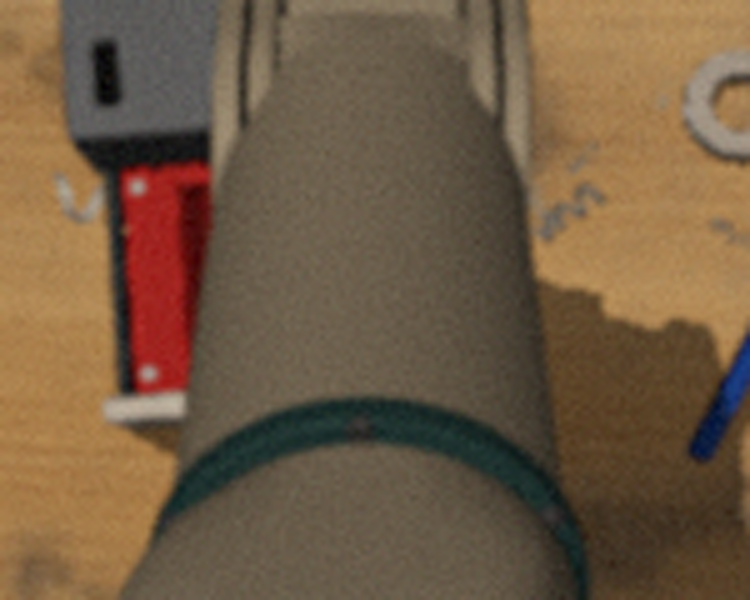

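Call:
send_rows(
  series=[
    [-0.6, 0, 2, 0],
    [0, 0, 2, 0],
    [0, 0, 2, 0],
    [0, 0, 2, 0],
    [0, 0, 2, 0],
    [0, 0, 2, 0],
    [0, 0, 2, 0],
    [0, 0, 2, 0],
    [0, 0, 0, 0],
  ],
)

```text
t: 17.38
tcp_pos: [0.5907, -0.0005, 0.1026]
tool_rot: [0.0, 0.999, 0.048, -0.0]
force: [0.0, -0.6, -0.3]
opening: 0.152
```

Run:
```python
from h import *
togo([.591,-.0004,.0802],5.5)
```

```text
t 17.38 tcp [ 5.907e-01 -5.000e-04  1.026e-01] yawx 5.48 tilt [-0. -0. -1.] op 0.152 F [ 0.  -0.6 -0.3] j7 -1.49
tool shift mm [ 0.3 -0.1 22.4] turn -0.02
```

Call:
send_rows(
  series=[
    [0, 0, 1.5, 0],
    [0, 0, 1.5, 0],
    [0, 0, 1.5, 0],
    [0, 0, 1.5, 0],
    [0, 0, 1.5, 0],
    [0, 0, 1.5, 0],
    [0, 0, 1.5, 0],
    [0, 0, 1.5, 0],
    [0, 0, 0, 0],
  ],
)

```text
t: 18.5
tcp_pos: [0.5907, -0.0005, 0.0907]
tool_rot: [-0.0, 0.999, 0.048, -0.0]
force: [-0.5, -0.3, -0.7]
opening: 0.15
```

Call:
send_rows(
  series=[
    [0, 0, 1.5, 0],
    [0, 0, 1.5, 0],
    [0, 0, 1.5, 0],
    [0, 0, 1.5, 0],
    [0, 0, 1, 0],
    [0, 0, 0, 0],
  ],
)

```text
t: 19.25
tcp_pos: [0.5907, -0.0005, 0.0837]
tool_rot: [-0.0, 0.999, 0.048, -0.0]
force: [-0.3, 0.7, -0.2]
opening: 0.153
```

Run:
```python
from h import *
togo([.591,-.0004,.0802],5.5)
im2,cm2=grab('scene','s8')
cv2.imwrite('pics/s8z.png',cv2.resize(im2[200:300,230:360],None,fx=6,fy=6,interpolation=cv2.INTER_CUBIC))
```

```text
t 19.25 tcp [ 5.907e-01 -5.000e-04  8.370e-02] yawx 5.48 tilt [-0. -0. -1.] op 0.153 F [-0.3  0.7 -0.2] j7 -1.49
tool shift mm [ 0.3 -0.1  3.5] turn -0.02
```

View pics/s8z.png

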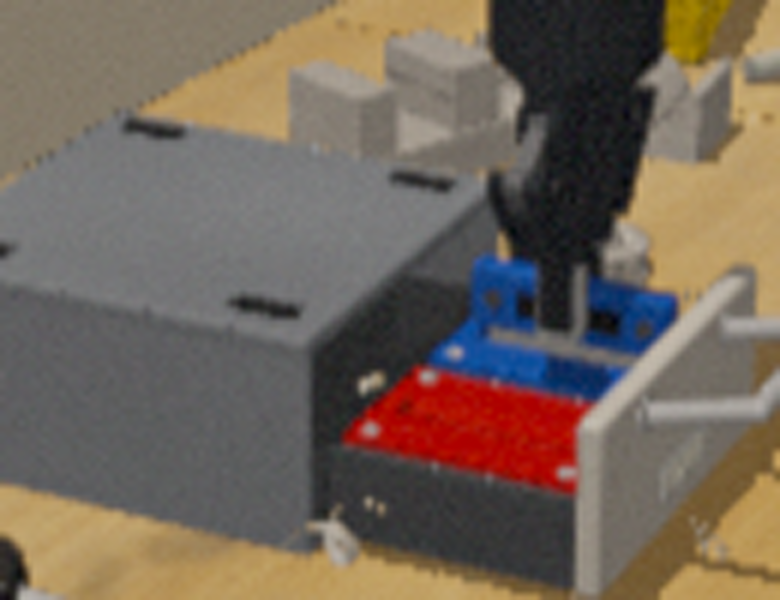

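Call:
send_rows(
  series=[
    [0, 0, 0.7, 0],
    [0, 0, 0.7, 0],
    [0, 0, 0.7, 0],
    [0, 0, 0.5, 0],
    [0, 0, 0, 0],
  ],
)

```text
t: 19.92
tcp_pos: [0.5908, -0.0005, 0.0812]
tool_rot: [0.0, 0.999, 0.048, -0.0]
force: [0.5, -0.1, -1.6]
opening: 0.154
```

Call:
send_rows(
  series=[
    [0, 0, 0.5, 0],
    [0, 0, 0, 0],
  ],
)

```text
t: 20.18
tcp_pos: [0.5908, -0.0005, 0.0807]
tool_rot: [0.0, 0.999, 0.048, 0.0]
force: [0.2, -0.0, -1.5]
opening: 0.156
```

Call:
send_rows(
  series=[
    [0, 0, 0.5, 0],
    [0, 0, 0, 0],
  ],
)

```text
t: 20.42
tcp_pos: [0.5908, -0.0005, 0.0802]
tool_rot: [-0.0, 0.999, 0.048, 0.0]
force: [-0.2, -0.5, -1.6]
opening: 0.153
```

Call:
send_rows(
  series=[
    [0, 0, 0.5, 0],
    [0, 0, 0, 0],
  ],
)

```text
t: 20.68
tcp_pos: [0.5908, -0.0005, 0.0802]
tool_rot: [0.0, 0.999, 0.048, 0.0]
force: [-2.0, 0.3, 4.0]
opening: 0.149
```

Call:
send_rows(
  series=[
    [0, 0, 0.5, 0],
    [0, 0, 0, 0],
  ],
)

```text
t: 20.92
tcp_pos: [0.5915, -0.0005, 0.0802]
tool_rot: [-0.0, 0.999, 0.048, 0.001]
force: [-1.6, 0.9, 6.3]
opening: 0.153
```

Call:
send_rows(
  series=[
    [0, 0, 0.5, 0],
    [0, 0, 0, 0],
  ],
)

```text
t: 21.18
tcp_pos: [0.5919, -0.0004, 0.0801]
tool_rot: [-0.0, 0.999, 0.048, 0.001]
force: [-0.9, -0.6, 10.4]
opening: 0.151
```

Call:
send_rows(
  series=[
    [0, 0, 0, 0],
    [0, 0, 0, 0],
    [0, 0, 0, 0],
    [0, 0, 0, 0],
  ],
  fingers=0.4,
)

```text
t: 21.68
tcp_pos: [0.5907, -0.0006, 0.0785]
tool_rot: [0.0, 0.999, 0.048, -0.0]
force: [0.2, -0.6, 0.7]
opening: 0.401
```

Run:
```python
from h import *
togo([.591,-.0004,.0802],5.5)
im2,cm2=grab('wrist','w9')
```

```text
t 21.68 tcp [ 0.5907 -0.0006  0.0785] yawx 5.48 tilt [-0. -0. -1.] op 0.401 F [ 0.2 -0.6  0.7] j7 -1.49
tool shift mm [ 0.3 -0.1 -1.7] turn -0.02
```

View pics/w9.png

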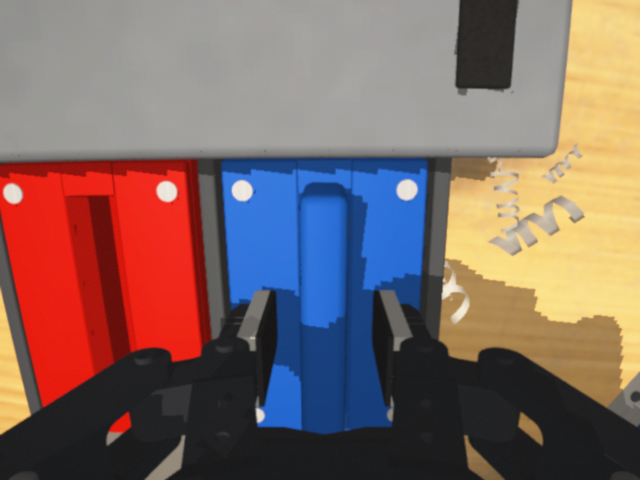

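Call:
send_rows(
  series=[
    [0, 0, -5, 0],
    [0, 0, -12, 0],
    [0, 0, -25, 0],
    [0, 0, -40, 0],
    [0, 0, -40, 0],
    [0, 0, -10, 0],
    [0, 0, 0, 0],
  ],
)

```text
t: 22.6
tcp_pos: [0.591, -0.0005, 0.2117]
tool_rot: [-0.0, 0.999, 0.048, 0.001]
force: [0.5, 0.4, -0.8]
opening: 0.399
```

Run:
```python
from h import *
togo([.4673,.0292,.21],95.6)
im,cm=grab('wrist','w10')
im2,cm2=grab('scene','s10')
cv2.imwrite('pics/s10z.png',cv2.resize(im2[200:300,230:360],None,fx=6,fy=6,interpolation=cv2.INTER_CUBIC))
```

```text
t 22.6 tcp [ 5.910e-01 -5.000e-04  2.117e-01] yawx 5.48 tilt [ 0.002  0.    -1.   ] op 0.399 F [ 0.5  0.4 -0.8] j7 -1.49
tool shift mm [-120.3  -41.4    1.4] turn -90.12
```

View pics/w10.png

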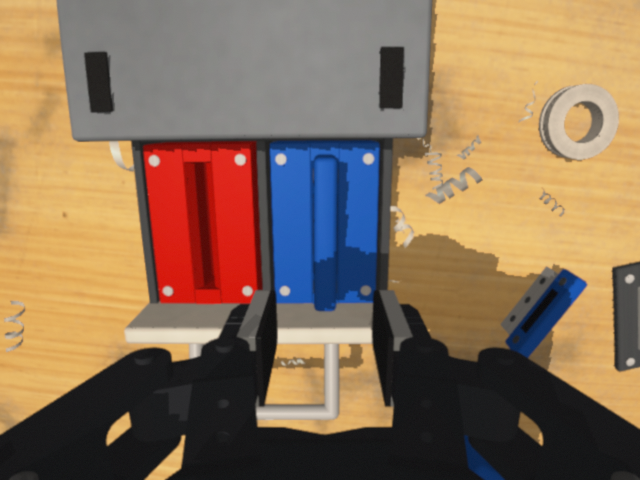

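View pics/s10z.png

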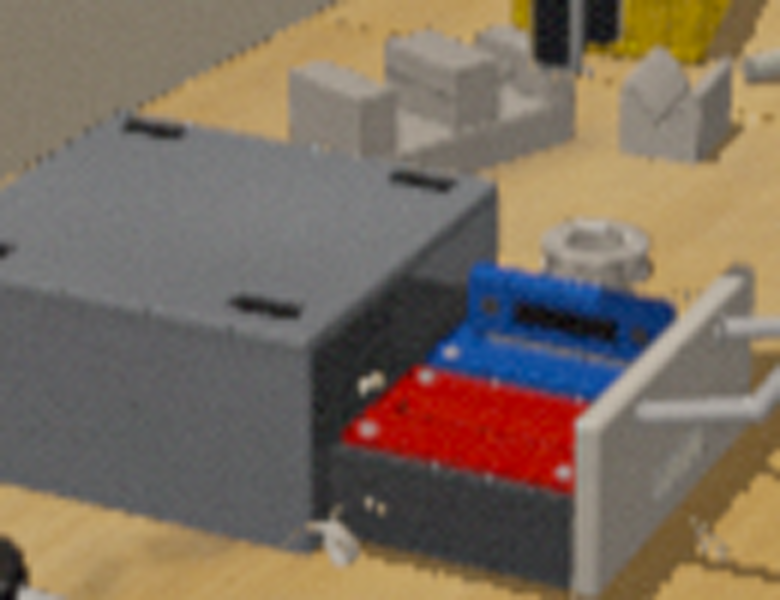

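Run:
```python
from h import *
im,cm=load('s10')
U=np.array([[472,262],[680,300]])/6+[229.6,199.6]
c,dd=ray(cm,U); a=np.radians(5.5); yv=np.array([-np.sin(a),np.cos(a),0])
for i in range(2):
    p0=np.array([.5892,-.0024,0])-yv*0; t=((p0-c)@yv)/(dd[i]@yv); print((c+dd[i]*t).round(4))
# same for bar before (t: known z0 .0633 -> top .1233)
im,cm=load('w10')
b=onz(cm,[[326,310]],.084); print('far end',b)
```

```text
[0.6389 0.0024 0.083 ]
[ 0.5398 -0.0072  0.085 ]
far end [[ 0.54377009 -0.00691527  0.084     ]]
```

Call:
send_rows(
  series=[
    [-10, -4, 0, 0],
    [-20, -7, 0, 0],
    [-30, -10, 0, 0],
    [-30, -10, 0, 0],
    [-20, -7, 0, 0],
    [-10.3, -3.4, 0, -5],
    [0, 0, 0, -10],
    [0, 0, 0, -10.5],
    [0, 0, 0, -10.5],
    [0, 0, 0, -10.5],
    [0, 0, 0, -10.5],
    [0, 0, 0, -10.5],
  ],
  fingers=0.5,
)

```text
t: 24.2
tcp_pos: [0.4657, 0.0293, 0.2099]
tool_rot: [-0.001, 0.802, 0.597, -0.001]
force: [-0.2, 0.5, 0.2]
opening: 0.499
```

Call:
send_rows(
  series=[
    [0, 0, 0, -10.5],
    [0, 0, 0, -10],
    [0, 0, 0, -2.1],
    [0, 0, 0, 0],
  ],
)

```text
t: 24.7
tcp_pos: [0.4665, 0.0291, 0.2103]
tool_rot: [-0.0, 0.673, 0.74, -0.0]
force: [-0.8, -0.1, 0.1]
opening: 0.502
```

Run:
```python
from h import *
im,cm=grab('wrist','w11')
togo([.4673,.0292,.088],95.6)
print(proj(cm,[[.4673,.0292,.087]]))
```

```text
t 24.75 tcp [0.4666 0.0291 0.2104] yawx 95.46 tilt [-0.001 -0.    -1.   ] op 0.502 F [ 0.1 -0.  -0.6] j7 -0.33
tool shift mm [ -0.    0.8 122.4] turn -0.14
[[326.03929741 237.06908044]]
```

View pics/w11.png

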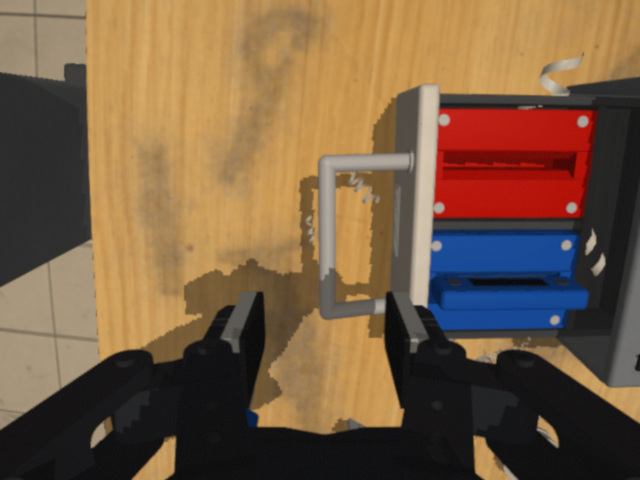

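Call:
send_rows(
  series=[
    [0, 0.8, 15, 0],
    [0, 0, 30, 0],
    [0, 0, 35, 0],
    [0, 0, 25, 0],
    [0, 0, 12, 0],
    [0, 0, 5, 0],
    [0, 0, 0, 0],
  ],
)

```text
t: 25.62
tcp_pos: [0.4681, 0.0294, 0.0889]
tool_rot: [0.0, 0.672, 0.741, 0.0]
force: [0.4, -0.3, -0.3]
opening: 0.501
```

Call:
send_rows(
  series=[
    [0, 0, 0, 0],
    [0, 0, 0, 0],
    [0, 0, 0, 0],
    [0, 0, 0, 0],
  ],
  fingers=0,
  squeeze=50,
)

```text
t: 26.12
tcp_pos: [0.4683, 0.0292, 0.0894]
tool_rot: [0.001, 0.672, 0.741, 0.0]
force: [-0.5, 0.4, 6.3]
opening: 0.092
```

Call:
send_rows(
  series=[
    [0, 2, 0, 0],
    [0, 5, 0, 0],
    [0, 9, 0, 0],
    [0, 12, 0, 0],
    [0, 13, 0, 0],
    [0, 13, 0, 0],
    [0, 13, 0, 0],
    [0, 13, 0, 0],
    [0, 13, 0, 0],
    [0, 13, 0, 0],
    [0, 10, 0, 0],
    [0, 6, 0, 0],
  ],
)

```text
t: 27.62
tcp_pos: [0.59, 0.0415, 0.0895]
tool_rot: [0.0, 0.672, 0.741, 0.001]
force: [-1.9, -0.6, 6.9]
opening: 0.097
```

Run:
```python
from h import *
togo([.5955,.0417,.088],95.6)
```

```text
t 27.62 tcp [0.59   0.0415 0.0895] yawx 95.59 tilt [ 0.001  0.    -1.   ] op 0.097 F [-1.9 -0.6  6.9] j7 -0.38
tool shift mm [-0.4  5.5  1.5] turn -0.01
```

Call:
send_rows(
  series=[
    [0, 3, 0, 0],
    [0, 2, 0, 0],
    [0, 1, 0, 0],
    [0, 0, 0, 0],
  ],
)

```text
t: 28.12
tcp_pos: [0.5952, 0.042, 0.0895]
tool_rot: [0.0, 0.672, 0.741, 0.0]
force: [-1.5, 0.4, 7.2]
opening: 0.094
```

Call:
send_rows(
  series=[
    [0, 1, 0, 0],
    [0, 1, 0, 0],
    [0, 0, 0, 0],
  ],
)

```text
t: 28.5
tcp_pos: [0.5953, 0.0421, 0.0894]
tool_rot: [-0.001, 0.672, 0.741, -0.002]
force: [-6.4, 0.3, 10.9]
opening: 0.093
```

Call:
send_rows(
  series=[
    [0, 0, 0, 0],
    [0, 0, 0, 0],
    [0, -1, 0, 0],
    [0, 0, 0, 0],
  ],
  fingers=0.5,
)

```text
t: 29.0
tcp_pos: [0.5962, 0.0417, 0.0886]
tool_rot: [-0.0, 0.672, 0.741, -0.0]
force: [0.5, 0.9, 0.7]
opening: 0.495
```

Call:
send_rows(
  series=[
    [0, 0, -10, 0],
    [0, 0, -25, 0],
    [0, 0, -40, 0],
    [0, 0, -50, 0],
    [0, 0, -40, 0],
    [0, 0, -15, 0],
    [0, 0, 0, 0],
  ],
)

```text
t: 29.88
tcp_pos: [0.5965, 0.0418, 0.2694]
tool_rot: [0.001, 0.672, 0.741, 0.001]
force: [-0.5, 0.1, -0.3]
opening: 0.499
```

Run:
```python
from h import *
im,cm=grab('wrist','w12')
togo([.5955,.042,.25],95.6)
print(proj(cm,[[.5955,.042,.087],[.5955+.0044,.042-.0448,.092],[.5955-.0044,.042+.0448,.092]]))
grab('scene','s12'); grab('top','t12')
```

```text
t 29.93 tcp [0.5958 0.0416 0.2681] yawx 95.58 tilt [-0.001 -0.    -1.   ] op 0.5 F [-1.  -0.5  0.2] j7 -0.27
tool shift mm [ 0.4 -0.2 18.1] turn -0.02
[[322.50367337 215.09534381]
 [322.60364042 276.3914211 ]
 [322.37879828 152.14884436]]
```

View pics/w12.png

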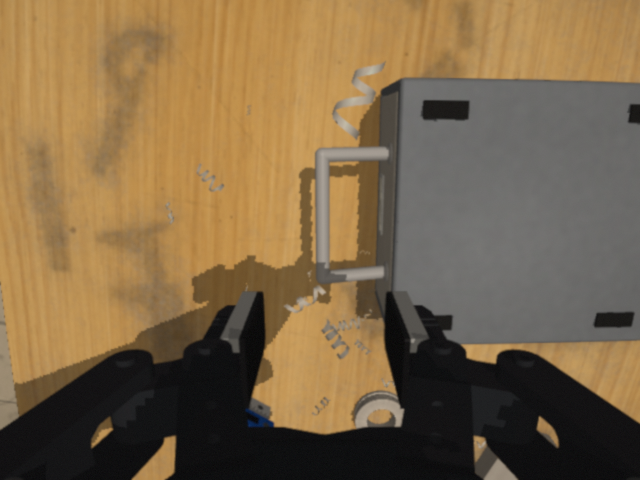

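View pics/s12.png

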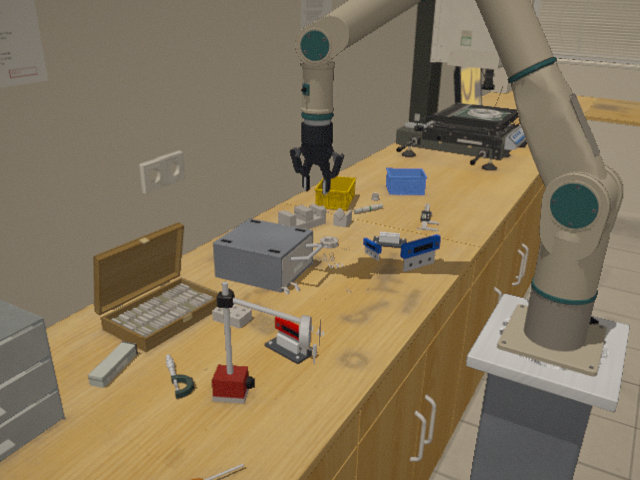

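The drawer is shut: the handle bar lies at column 322 of the wrist view, where the shut pose projects. The red gauge still stands in its rest, and the ring, drilled block and vee block look unmoved. The arm is clear of everything, so I am handing in.

```bash
python3 -c "
from h import *
print(hand_in())"
```

```text
the job is handed in; nothing more can be done
None
```

I handed the job in at about 30 s of the 64 s allowed, and no check I made failed; the hand-in gave no verdict. I pulled the drawer open by its handle (about 128 mm) and took the middle-sized blue gauge from its rest. I lowered its blade in small steps into the blue holder, which sat in the right-hand compartment, let go once it touched the floor, then pushed the drawer shut by the handle.

**Gauge home:**
- It reached the slot floor at the predicted height, with about 10 N at the wrist when I let go.
- After release its grip bar top measured 83–85 mm above the worktop (84 expected), upright and in line with the slot.
- I could not check it again once the drawer was shut.

**Drawer shut:**
- The handle stopped where it stood at the start, within about 1 mm, and the last wrist view agrees.

**Everything else:**
- In the last scene picture the red gauge stands in its rest and the ring, drilled block and vee block look unmoved. I judged this by eye, not by measurement.

**Disagreements:**
- The wrist camera put the held gauge about 3 mm behind the tool centre and 0.8 mm to one side. I lined it up with the slot in that same camera's view.
- One sideways move over the worktop went the wrong way, towards the robot. I corrected it and nothing was touched.

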